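Put three mixed-up pipe fittings back in their own display trays

ROBOT

A 7-joint arm with a two-finger parallel gripper is mounted at the origin on the work surface. World frame = base frame: x ahead of the robot, y to its left, z up, the work surface at z = 0. Lengths are in m, angles in rad, forces in N, time in s.
With the tool pointing down it reaches from about 0.425 to 0.825 m from the base axis. Payload 3.6 kg.
Tool frame: the origin (TCP) lies at the very end of the fingers, on their centre line; the grasp point (between the pads) lies 19 mm behind it; z points along the fingers, y is the direction in which the jaws open and shut (so a half turn about z gives the same grasp; the last joint's range is limited). The gripper opens to 85 mm and grips with 20 to 120 N. Pads are 22 mm wide; open, the fingers measure 114 mm over their backs; the gripper's body (76 mm by 85 mm) begins 54 mm behind the grasp point. The pads swing forward as they close: fully open they stand 13 mm farther back than shut.
Start: joints at [-1.29, 0.615, -0.013, 1.423, 0.008, 1.103, -0.04], TCP at [0.196, 0.62, 0.231] pointing down, gripper open.
Joint ranges: [-3.12, 3.12], [-0.3, 2.06], [-1.34, 1.32], [0.26, 2.42], [-1.36, 4.5], [0.01, 1.98], [-2.84, 2.84]. Speed limits (rad/s): [2.79, 2.79, 3.14, 3.14, 3.14, 3.14, 3.14].

INTERFACE

Orientations are given as a unit quaternion [w, x, y, z].
In Python, from cell import arm gives the robot as it stands. The module is installed in compiled form; this text tells all that it offers.
- The arm moves only by the tool play_rows, never from a script. Its argument "motion" is a list of rows, each a list of 7 numbers: the turn, a rotation vector about the tool's x, y, z scaled (see below), then the shift along the tool's x, y, z scaled (see below), then the opening, from 0 (shut) to 1 (fully open). In form: [[wx, wy, wz, tx, ty, tz, fingers], ...]. A call has 1 to 5 rows; each row is the pose to reach, as a shift and turn from the pose commanded when the call began, along the tool's axes at that moment; what a row does not reach only later rows make up. The controller multiplies each number of a shift by 0.4 m and each number of a turn by pi/2 rad. A row lasts 1/10 s, in which the tool goes at most 50 mm and 8.59 degrees, less where a joint would pass 70% of its speed; a pose out of reach is approached as far as the arm can. A call with a number of a shift or a turn outside -1 to 1 is refused whole. A call with a gripper value outside its range is refused whole. The fingers move at their own pace and stop on an object; the grip force is fixed at half the most. Time passes only in rows, so rows that repeat a pose let the fingers close. It gives the time, the measured TCP pose, the force and the opening at its end, in the units of the state.
- arm.get_state(): the state, without advancing time (a new reading comes with each control period).
- arm.capture(name): name is "scene" or "top" or "wrist"; returns a dict with "color" (420x560x3 uint8, red, green, blue), "depth" (420x560 float32, m along the optical axis (not along the pixel's ray), 0 where there is no reading), "fx", "fy", "cx", "cy" (pixels), "extrinsics" (4x4, takes a point from world to camera coordinates). Camera axes: x right, y down, z forward; pixel columns grow to the right and rows downward; lengths in m; the calibration is good to about 2 mm. A picture is of the moment at which its call begins.
- arm.close_job(): hands the job in, once; it reports no verdict.
Trained networks look in the newest picture that a camera, given by its name, has taken for a name from the list of things; names that differ only in an ending like _2 or _b are one class to them, and where a whole thing is asked for, a point or a joint stands for the part that bears it (a point fixed in the world has none). Each returns a list of dicts, best first, with "score" (0 to 1); they miss things now and then, are a little off and sometimes report something else, mostly with a low value. They report only what shows in the picture. A call takes as long as a camera call. They do not tell look-alikes from the thing itself.
- arm.outline_of(camera, label): "region" (420x560 bool, what is visible of it) and "rect" ([centre column, centre row, width, height] in pixels, round what is visible of it).
- arm.landmark_of(camera, label): "position" ([column, row] in pixels: a listed point, or the origin of a listed thing).
The state is a dict: "time_s": time; "joints": joint angles; "joint_velocities": joint speeds; "joint_torque": joint torques, N m; "position": TCP position; "orientation": TCP orientation; "contact_force": force on the tool from outside, world axes, zero at the start; "torque": the same for the moment, N m; "gripper_width": opening from 0.0 (shut) to 1.0 (fully open).
Only numpy, scipy, OpenCV 4.12 (cv2) and the standard library are available. Lean on these libraries where they do the work, as an engineer would, in place of code of your own. Each camera call takes 0.05 s, during which the arm holds its last target. There are 200 camera calls.

TASK

The three loose brass fittings in the display trays have been mixed up: put each one upright into the dish of the tray whose fixed sample has its shape, standing flat inside the dish's lip. Each dish holds only one, so first park one of them upright in the empty dish of the spare tray, the one without a sample, and leave that dish empty again at the end. Do not knock or shift the elbow, the small valve and the flat nut that stand among the trays.

Things in the scene. Friction and masses are not known exactly. Their poses are not given: they have to be found in the camera images.
- tail_center (a point): Loose brass hose tail, upright: hexagon foot 40 mm across flats, 14 mm high, with a ribbed round stem 27 mm in diameter above it; 66 mm tall, about 0.16 kg. The point is on its axis half-way up (33 mm above its foot), z up along the stem. At the start it stands in a tray's dish.
- tee_center (a point): Loose brass tee standing on one run end in a dish: upright tube 70 mm tall, collars 40 mm in diameter and 18 mm high at foot and top, 32 mm in diameter between; a side branch, 31 to 38 mm in diameter, leaves half-way up and ends 42 mm from the axis; 0.32 kg. Point: on the upright axis, half-way up (35 mm above the foot); x along the branch, z up.
- coupling_center (a point): Loose brass coupling: short wide plain socket (upright tube), 44 mm in diameter, 46 mm tall, about 0.22 kg. The point is on its axis half-way up (23 mm above its foot), z up. At the start it stands in a tray's dish.
- tray_coupling_dish (a point): The coupling's own tray: fixed white tray 106 x 172 mm, 6 mm thick; round dish (lip 4 mm high, inner/outer radius 34/39 mm) and, 88 mm from it along +y, a black block 60 x 60 x 14 mm; a brass coupling as sample is fixed on it, top 66 mm above the counter. Point: centre of the dish's floor, level with the tray's top, 6 mm above the counter; y runs to the block, z up; tray spans -53..53 mm in x, -52..120 in y.
- tray_tail_dish (a point): The tail's own tray: fixed white tray 106 x 172 mm, 6 mm thick; round dish (lip 4 mm high, inner/outer radius 34/39 mm) and, 88 mm from it along +y, a black block 60 x 60 x 14 mm; a brass tail as sample is fixed on it, top 86 mm above the counter. Point: centre of the dish's floor, level with the tray's top, 6 mm above the counter; y runs to the block, z up; tray spans -53..53 mm in x, -52..120 in y.
- tray_tee_dish (a point): The tee's own tray: fixed white tray 106 x 172 mm, 6 mm thick; round dish (lip 4 mm high, inner/outer radius 34/39 mm) and, 88 mm from it along +y, a black block 60 x 60 x 14 mm; a brass tee as sample (branch to +x) is fixed on it, top 90 mm above the counter. Point: centre of the dish's floor, level with the tray's top, 6 mm above the counter; y runs to the block, z up; tray spans -53..53 mm in x, -52..120 in y.
- tray_spare_dish (a point): The spare tray: fixed white tray 106 x 172 mm, 6 mm thick; round dish (lip 4 mm high, inner/outer radius 34/39 mm) and, 88 mm from it along +y, a black block 60 x 60 x 14 mm; the block is bare and the dish is empty at the start. Point: centre of the dish's floor, level with the tray's top, 6 mm above the counter; y runs to the block, z up; tray spans -53..53 mm in x, -52..120 in y.
- elbow_center (a point): Bystander, not to be moved: loose brass elbow, foot collar 42 mm in diameter, 55 mm tall, its side outlet along its x ending 32 mm from the axis. The point is on the foot's axis 28 mm up.
- valve_center (a point): Bystander, not to be moved: loose small brass ball valve, 50 x 26 mm, 45 mm tall with a flat red lever along its x that reaches 42 mm from the middle. The point is at its middle, 22 mm up.
- locknut_center (a point): Bystander, not to be moved: loose flat brass hexagon nut, 50 mm across flats, 14 mm high. The point is its centre, 7 mm up.
Mind the look-alikes: they are no part of the job. What is shaped like the part that bears coupling_center but turquoise is not meant.

How it is judged:
On the way:
1. one of the three fittings stands upright in the spare tray's dish (((horizontal distance between tail_center and tray_spare_dish below 0.015 m and z of tail_center in the frame of tray_spare_dish between 0.027 and 0.039 m and angle between tail_center's own z axis and vertical below 0.12 rad) or (horizontal distance between tee_center and tray_spare_dish below 0.015 m and z of tee_center in the frame of tray_spare_dish between 0.029 and 0.041 m and angle between tee_center's own z axis and vertical below 0.12 rad) or (horizontal distance between coupling_center and tray_spare_dish below 0.015 m and z of coupling_center in the frame of tray_spare_dish between 0.017 and 0.029 m and angle between coupling_center's own z axis and vertical below 0.12 rad))), for 0.2 s.
At the end, for the whole second after the job is handed in: Hose tail, tee and coupling each stand in the dish of their own tray: axis within 15 mm of the dish's centre, foot on the dish's floor within 6 mm, upright within 0.12 rad, at rest below 0.02 m/s; the spare dish is thereby empty (horizontal distance between tail_center and tray_tail_dish below 0.015 m and z of tail_center in the frame of tray_tail_dish between 0.027 and 0.039 m and angle between each of tail_center, tee_center, coupling_center's own z axis and vertical below 0.12 rad and linear speed of each of tail, tee, coupling below 0.02 m/s and horizontal distance between tee_center and tray_tee_dish below 0.015 m and z of tee_center in the frame of tray_tee_dish between 0.029 and 0.041 m and horizontal distance between coupling_center and tray_coupling_dish below 0.015 m and z of coupling_center in the frame of tray_coupling_dish between 0.017 and 0.029 m); the robot touches nothing.
It fails at once if the elbow is shifted by more than 20 mm (distance of elbow_center from where it was at the start of the episode above 0.02 m).
It fails at once if the valve is shifted by more than 20 mm (distance of valve_center from where it was at the start of the episode above 0.02 m).
It fails at once if the locknut is shifted by more than 20 mm (distance of locknut_center from where it was at the start of the episode above 0.02 m).
It also fails if it takes over 128 s, if anything falls off the work surface, if the arm or the gripper's body presses on something with over 40 N, if the wrist force passes 120 N, or if a joint passes its speed limit or range.

## Working session

There is one attempt and no reset: what is moved stays moved. The work goes in short steps, Python scripts to look and compute and a tool call to move; the robot and the scene stay as the last step left them, time stands still between calls to the robot, and variables do not carry over. Pictures are saved under pics/ and viewed, about 12 in all and at most 16, crops included, and the job is handed in when it is done.

Besides the shell and the picture viewer there is one more tool, called after "Call:" as name(argument=value, ...) on one line, values as JSON. play_rows: Moves the arm, as the interface text tells. Its arguments: {"type":"object","properties":{"motion":{"type":"array"}},"required":["motion"]}

```bash
mkdir -p pics
cat > h.py <<'E'
import numpy as np,cv2
from cell import arm
def cap(n,save=None):
    d=arm.capture(n)
    if save: cv2.imwrite('pics/'+save,d['color'][:,:,::-1])
    return d
def ray(d,u,v):
    T=np.linalg.inv(d['extrinsics']); r=T[:3,:3]@np.array([(u-d['cx'])/d['fx'],(v-d['cy'])/d['fy'],1]); return T[:3,3],r
def at_z(d,u,v,z):
    o,r=ray(d,u,v); return o+r*(z-o[2])/r[2]
def cloud(d):
    v,u=np.mgrid[:420,:560]; z=d['depth']
    p=np.stack([(u-d['cx'])/d['fx']*z,(v-d['cy'])/d['fy']*z,z],-1)
    T=np.linalg.inv(d['extrinsics']); w=p@T[:3,:3].T+T[:3,3]; w[z==0]=np.nan; return w
E
python3 - <<'E'
from h import *
s=arm.get_state(); print(s['position'],s['orientation'],s['time_s'])
H={'tail_center':.039,'tee_center':.041,'coupling_center':.029,'tray_coupling_dish':.006,'tray_tail_dish':.006,'tray_tee_dish':.006,'tray_spare_dish':.006,'elbow_center':.028,'valve_center':.022,'locknut_center':.007}
for c in ('top','scene'):
    d=cap(c,c+'1.png'); print(c,np.linalg.inv(d['extrinsics'])[:3,3].round(3),d['fx'])
    for k,z in H.items():
        print(k,[(round(r['score'],2),np.round(r['position']).tolist(),at_z(d,*r['position'],z)[:2].round(3).tolist()) for r in arm.landmark_of(c,k)])
E
```

```text
[0.19605512 0.61892163 0.23013501] [-1.66625465e-04  1.52763727e-01  9.88261897e-01 -1.28028657e-03] 0.0
top [ 0.321 -0.118  0.977] 433.79184904339127
tail_center [(0.69, [181.0, 146.0], [0.639, 0.126])]
tee_center [(0.66, [164.0, 223.0], [0.462, 0.149])]
coupling_center [(0.83, [345.0, 289.0], [0.329, -0.248]), (0.64, [361.0, 227.0], [0.466, -0.282]), (0.58, [409.0, 238.0], [0.445, -0.388])]
tray_coupling_dish [(0.79, [166.0, 222.0], [0.468, 0.155])]
tray_tail_dish [(0.64, [355.0, 226.0], [0.472, -0.273])]
tray_tee_dish [(0.68, [184.0, 156.0], [0.627, 0.125])]
tray_spare_dish [(0.69, [333.0, 149.0], [0.652, -0.223])]
elbow_center [(0.26, [182.0, 154.0], [0.622, 0.123])]
valve_center [(0.87, [244.0, 234.0], [0.445, -0.026])]
locknut_center [(0.65, [248.0, 196.0], [0.533, -0.027])]
scene [0.904 0.412 0.706] 520.5783963748187
tail_center [(0.76, [313.0, 356.0], [0.628, 0.13]), (0.59, [313.0, 364.0], [0.636, 0.14])]
tee_center [(0.67, [396.0, 303.0], [0.469, 0.145])]
coupling_center [(0.96, [212.0, 148.0], [0.454, -0.389]), (0.77, [234.0, 177.0], [0.476, -0.277]), (0.47, [324.0, 245.0], [0.462, -0.024])]
tray_coupling_dish [(0.85, [396.0, 317.0], [0.465, 0.149])]
tray_tail_dish [(0.72, [242.0, 180.0], [0.452, -0.282])]
tray_tee_dish [(0.97, [313.0, 363.0], [0.621, 0.125])]
tray_spare_dish [(0.83, [169.0, 241.0], [0.659, -0.231])]
elbow_center [(0.89, [238.0, 297.0], [0.644, -0.031])]
valve_center [(0.56, [323.0, 248.0], [0.464, -0.024]), (0.26, [314.0, 355.0], [0.618, 0.123])]
locknut_center [(0.74, [290.0, 272.0], [0.536, -0.03])]
```

View pics/top1.png

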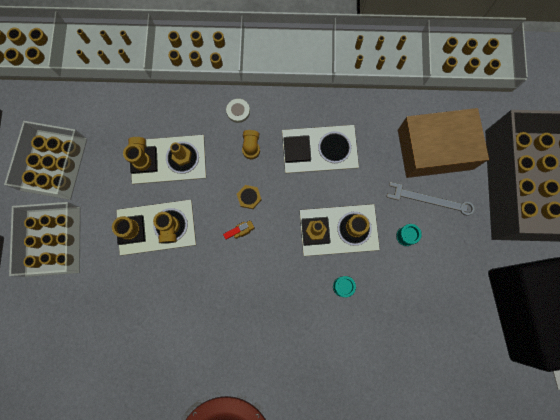

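View pics/scene1.png

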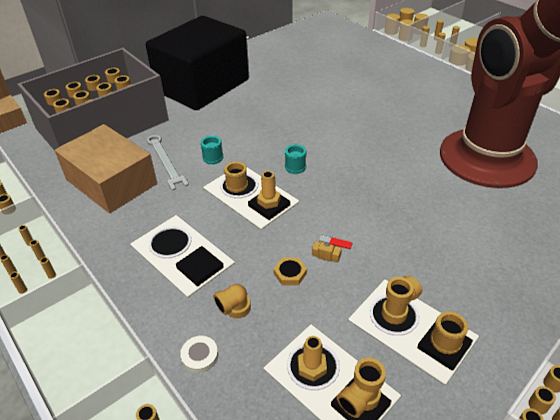

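The top view has x up and y left. Tail at (181,156) stands in the tee's tray, tee at (165,225) in the coupling's tray and coupling at (355,228) in the tail's tray. The spare dish at (334,148) is empty. The bystanders are elbow (250,143), nut (249,196) and valve (240,231). Next I refine the positions.

```bash
cat > m.py <<'E'
from h import *
tr={'tee':(.627,.125),'coup':(.468,.152),'tail':(.465,-.277),'spare':(.655,-.228)}
for c in ('top','scene'):
    d=cap(c); w=cloud(d); col=d['color'].astype(int)
    white=(col.min(-1)>150)&(col.max(-1)-col.min(-1)<35)
    zz=w[...,2]
    for k,(x,y) in tr.items():
        m=white&(np.hypot(w[...,0]-x,w[...,1]-y-.034)<.12)&(zz<.02)
        v,u=np.nonzero(m); P=np.array([at_z(d,a,b,.006)[:2] for a,b in zip(u,v)])
        (cx,cy),(a,b),t=cv2.minAreaRect((P*1000).astype(np.float32))
        if a>b: t+=90
        t=np.deg2rad(t); ax=np.array([-np.sin(t),np.cos(t)])
        if ax[1]<0: ax=-ax
        dish=np.array([cx,cy])-34*ax
        print(c,k,len(u),'size',round(a),round(b),'dish',dish.round(1),'yaxis',ax.round(3))
        g=(np.hypot(w[...,0]-dish[0]/1000,w[...,1]-dish[1]/1000)<.055)&(zz>.018)
        if g.sum()>30:
            Q=w[g]; zt=np.percentile(Q[:,2],98); T=Q[Q[:,2]>zt-.008]
            (ex,ey),r=cv2.minEnclosingCircle((T[:,:2]*1000).astype(np.float32))
            M=Q[(Q[:,2]>.03)&(Q[:,2]<.045)][:,:2].mean(0)
            print('   obj n',g.sum(),'top',zt.round(3),'circ',round(ex),round(ey),round(r),'midmean',(M*1000).round())
E
python3 m.py
```

```text
top tee 1515 size 164 168 dish [592.5 125.2] yaxis [-0.107  0.994]
   obj n 315 top 0.075 circ 625 129 13 midmean [618. 123.]
top coup 2008 size 181 169 dish [462.8 179.4] yaxis [0.987 0.16 ]
   obj n 915 top 0.079 circ 462 144 20 midmean [447. 186.]
top tail 1723 size 103 170 dish [ 466.2 -270.8] yaxis [-0.104  0.995]
   obj n 382 top 0.055 circ 469 -274 23 midmean [ 469. -274.]
top spare 1534 size 103 170 dish [ 656.7 -225.1] yaxis [-0.1    0.995]
scene tee 5391 size 170 234 dish [632.8 114.9] yaxis [-0.77   0.638]
   obj n 845 top 0.074 circ 627 129 13 midmean [634. 136.]
scene coup 5155 size 230 236 dish [474.2 153.9] yaxis [-0.184  0.983]
   obj n 1251 top 0.078 circ 464 144 21 midmean [465. 152.]
scene tail 3525 size 236 237 dish [ 501.8 -244.6] yaxis [-0.978  0.207]
   obj n 471 top 0.054 circ 474 -273 23 midmean [ 478. -264.]
scene spare 4942 size 237 233 dish [ 623.8 -193. ] yaxis [0.995 0.096]
   obj n 253 top 0.023 circ 646 -153 27 midmean [nan nan]m.py:20: RuntimeWarning: Mean of empty slice.
  M=Q[(Q[:,2]>.03)&(Q[:,2]<.045)][:,:2].mean(0)
  ret = um.true_divide(
```

Run:
```python
from h import *
d=cap('top'); w=cloud(d); col=d['color'].astype(int)
white=((col.min(-1)>150)&(col.max(-1)-col.min(-1)<35)).astype(np.uint8)
n,L,st,ce=cv2.connectedComponentsWithStats(white)
for i in range(1,n):
    if st[i,4]<600 or st[i,4]>3500: continue
    v,u=np.nonzero(L==i); P=np.array([at_z(d,a,b,.006)[:2] for a,b in zip(u,v)])*1000
    (cx,cy),(a,b),t=cv2.minAreaRect(P.astype(np.float32))
    if a>b: t+=90
    t=np.deg2rad(t); ax=np.array([-np.sin(t),np.cos(t)]); ax*=np.sign(ax[1])
    print(ce[i].round(),st[i,4],round(a),round(b),'c',(cx,cy),'dish',(np.array([cx,cy])-34*ax).round(1),ax.round(3))
# tee branch direction: points of loose tee
g=(np.hypot(w[...,0]-.463,w[...,1]-.144)<.055)&(w[...,2]>.045)&(w[...,2]<.062)
g&=np.hypot(w[...,0]-.463,w[...,1]-.144)>.025
Q=w[g][:,:2]-[.463,.144]; print('branch',Q.mean(0),len(Q), np.rad2deg(np.arctan2(*Q.mean(0)[::-1])))
s=arm.get_state();print(s['time_s'])
```

```text
[323. 149.] 1541 103 170 c (653.257568359375, -191.3685760498047) dish [ 656.6 -225.2] [-0.1    0.995]
[173. 160.] 1436 103 168 c (619.1124267578125, 162.20172119140625) dish [622.7 128.4] [-0.105  0.994]
[158. 226.] 1640 103 169 c (458.2320251464844, 178.5960693359375) dish [463.7 145. ] [-0.162  0.987]
[342. 230.] 1727 103 170 c (462.6893615722656, -236.9344482421875) dish [ 466.2 -270.7] [-0.105  0.995]
branch [-0.03399613 -0.00709754] 155 -168.2074716881097
1.25
```

```bash
cat > p.py <<'E'
# usage: p.py "x y z jawdeg" ...   (mm) chain of waypoints from the present pose; prints turn z.. and shift numbers
import sys; from h import *; from scipy.spatial.transform import Rotation as R
s=arm.get_state(); p=np.array(s['position']); q=R.from_quat(np.roll(s['orientation'],-1))
print('t',s['time_s'],'pos',p.round(4),'jaw',np.rad2deg(np.arctan2(*q.as_matrix()[[1,0],1])).round(1),'w',round(s['gripper_width'],3),'F',np.round(s['contact_force'],1))
for a in sys.argv[1:]:
    x,y,z,j=map(float,a.split()); t=np.array([x,y,z])/1000; j=np.deg2rad(j)
    M=np.array([[-np.sin(j),np.cos(j),0],[np.cos(j),np.sin(j),0],[0,0,-1]])
    for h in (0,1):
        N=M*[1-2*h,1-2*h,1] if h else M
        r=(q.inv()*R.from_matrix(N)).as_rotvec()
        if np.linalg.norm(r)<=np.pi/2+.01: break
    sh=q.inv().apply(t-p)/.4
    print(a,'turn',(r/(np.pi/2)).round(3),'deg',np.rad2deg(np.linalg.norm(r)).round(),'shift',sh.round(3),'rows>=',np.ceil(max(np.linalg.norm(sh)*8,np.rad2deg(np.linalg.norm(r))/8.59)))
    p=t;q=R.from_matrix(N)
E
python3 p.py "350 440 230 50" "490 240 230 35" "530 0 230 20" "480 -200 200 10" "470 -274 120 6"
```

```text
t 1.25 pos [0.1963 0.6196 0.2313] jaw 72.4 w 0.998 F [ 0.3 -0.7  0.2]
350 440 230 50 turn [-0.     0.     0.249] deg 22.0 shift [-0.502 -0.312  0.003] rows>= 5.0
490 240 230 35 turn [0.    0.    0.167] deg 15.0 shift [-0.59  -0.158  0.   ] rows>= 5.0
530 0 230 20 turn [0.    0.    0.167] deg 15.0 shift [-0.549 -0.262  0.   ] rows>= 5.0
480 -200 200 10 turn [0.    0.    0.111] deg 10.0 shift [-0.427 -0.288  0.075] rows>= 5.0
470 -274 120 6 turn [0.    0.    0.044] deg 4.0 shift [-0.178 -0.057  0.2  ] rows>= 3.0
```

Call:
play_rows(motion=[[0,0,0.25,-0.5,-0.31,0,1],[0,0,0.25,-0.5,-0.31,0,1],[0,0,0.25,-0.5,-0.31,0,1],[0,0,0.25,-0.5,-0.31,0,1],[0,0,0.25,-0.5,-0.31,0,1]])

```text
time_s: 1.75
position: [0.3524, 0.4376, 0.2317]
orientation: [0.001, 0.345, 0.939, -0.0]
contact_force: [0.1, 0.8, 0.6]
gripper_width: 1.001
```

Call:
play_rows(motion=[[0,0,0.17,-0.59,-0.16,0,1],[0,0,0.17,-0.59,-0.16,0,1],[0,0,0.17,-0.59,-0.16,0,1],[0,0,0.17,-0.59,-0.16,0,1],[0,0,0.17,-0.59,-0.16,0,1]])

```text
time_s: 2.25
position: [0.4903, 0.2377, 0.2317]
orientation: [0.001, 0.465, 0.885, 0.0]
contact_force: [0.6, -0.5, -0.0]
gripper_width: 1.0
```

Call:
play_rows(motion=[[0,0,0.17,-0.55,-0.26,0,1],[0,0,0.17,-0.55,-0.26,0,1],[0,0,0.17,-0.55,-0.26,0,1],[0,0,0.17,-0.55,-0.26,0,1],[0,0,0.17,-0.55,-0.26,0,1]])

```text
time_s: 2.75
position: [0.5285, -0.0029, 0.2317]
orientation: [0.001, 0.579, 0.815, 0.0]
contact_force: [1.3, 0.9, -1.1]
gripper_width: 1.002
```

```bash
python3 p.py "480 -220 200 10" "471 -274 130 6" "471 -274 18 6"
```

```text
t 2.75 pos [ 0.5285 -0.0029  0.2317] jaw 19.2 w 1.002 F [ 1.3  0.9 -1.1]
480 -220 200 10 turn [0.    0.001 0.103] deg 9.0 shift [-0.472 -0.293  0.08 ] rows>= 5.0
471 -274 130 6 turn [0.    0.    0.044] deg 4.0 shift [-0.129 -0.046  0.175] rows>= 2.0
471 -274 18 6 turn [0. 0. 0.] deg 0.0 shift [0.   0.   0.28] rows>= 3.0
```

Call:
play_rows(motion=[[0,0,0.1,-0.47,-0.29,0.08,1],[0,0,0.1,-0.47,-0.29,0.08,1],[0,0,0.1,-0.47,-0.29,0.08,1],[0,0,0.1,-0.47,-0.29,0.08,1],[0,0,0.1,-0.47,-0.29,0.08,1]])

```text
time_s: 3.25
position: [0.4787, -0.2215, 0.1993]
orientation: [0.001, 0.643, 0.766, -0.002]
contact_force: [1.3, -0.1, 0.3]
gripper_width: 1.002
```

Call:
play_rows(motion=[[0,0,0.044,-0.13,-0.046,0.175,1],[0,0,0.044,-0.13,-0.046,0.175,1],[0,0,0.044,-0.13,-0.046,0.175,1],[0,0,0.044,-0.13,-0.046,0.175,1],[0,0,0.044,-0.13,-0.046,0.175,1]])

```text
time_s: 3.75
position: [0.4737, -0.2692, 0.1304]
orientation: [0.001, 0.666, 0.746, 0.001]
contact_force: [0.3, 1.0, -0.1]
gripper_width: 1.001
```

```bash
python3 - <<'E'
from h import *
d=cap('wrist','w1.png'); print(np.linalg.inv(d['extrinsics']).round(3))
for k,z in (('coupling_center',.029),('tray_tail_dish',.006)):
    print(k,[(round(r['score'],2),np.round(r['position']),at_z(d,*r['position'],z).round(3)) for r in arm.landmark_of('wrist',k)])
w=cloud(d);Q=w[(w[...,2]>.045)&(w[...,2]<.06)&(np.hypot(w[...,0]-.471,w[...,1]+.274)<.04)]
print(len(Q),cv2.minEnclosingCircle((Q[:,:2]*1000).astype(np.float32)))
E
python3 p.py "471 -274 130 6"  "471 -274 18 6"
```

```text
[[ 0.994  0.107  0.033  0.465]
 [ 0.112 -0.955 -0.276 -0.198]
 [ 0.002  0.278 -0.961  0.272]
 [ 0.     0.     0.     1.   ]]
coupling_center [(0.89, array([111., 166.]), array([ 0.338, -0.245,  0.029])), (0.87, array([271., 216.]), array([ 0.468, -0.272,  0.029])), (0.78, array([239., 324.]), array([ 0.45 , -0.38 ,  0.029]))]
tray_tail_dish []
1370 ((468.72088623046875, -271.4053649902344), 22.885799407958984)
t 3.9 pos [ 0.4736 -0.2693  0.1306] jaw 6.5 w 0.999 F [0.4 0.  0.8]
471 -274 130 6 turn [0.002 0.    0.006] deg 1.0 shift [-0.011 -0.008  0.001] rows>= 1.0
471 -274 18 6 turn [0. 0. 0.] deg 0.0 shift [0.   0.   0.28] rows>= 3.0
```

View pics/w1.png

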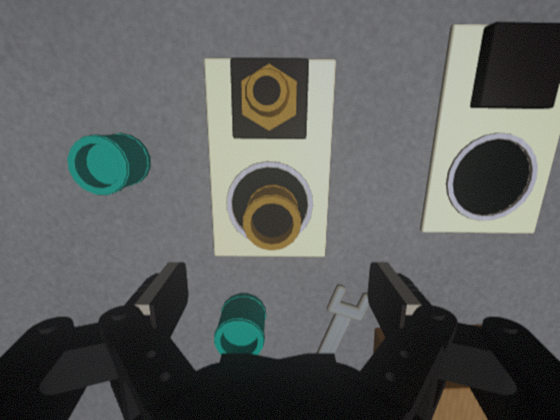

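The wrist view shows the coupling at (271,217), the sample tail behind it at (268,97) and the jaws straddling it. Going down to grasp.

Call:
play_rows(motion=[[0,0,0,-0.007,-0.009,0.14,1],[0,0,0,-0.007,-0.009,0.28,1],[0,0,0,-0.007,-0.009,0.28,1],[0,0,0,-0.007,-0.009,0.28,1],[0,0,0,-0.007,-0.009,0.28,0]])

```text
time_s: 4.4
position: [0.4704, -0.2741, 0.0191]
orientation: [0.002, 0.667, 0.745, 0.0]
contact_force: [0.7, -0.9, -0.1]
gripper_width: 0.858
```

Call:
play_rows(motion=[[0,0,0,0,0,0,0],[0,0,0,0,0,0,0],[0,0,0,0,0,0,0],[0,0,0,0,0,0,0],[0,0,0,0,0,0,0]])

```text
time_s: 4.9
position: [0.4704, -0.2742, 0.0196]
orientation: [0.002, 0.667, 0.745, 0.001]
contact_force: [-1.2, 0.5, 6.1]
gripper_width: 0.503
```

Call:
play_rows(motion=[[0,0,0,0,0,0,0],[0,0,0,0,0,-0.05,0],[0,0,0,0,0,-0.15,0],[0,0,0,0,0,-0.25,0],[0,0,0,0,0,-0.35,0]])

```text
time_s: 5.4
position: [0.4686, -0.2732, 0.1595]
orientation: [0.0, 0.667, 0.745, 0.0]
contact_force: [1.8, -0.5, -2.1]
gripper_width: 0.498
```

```bash
python3 p.py "565 -250 160 6" "657 -225 110 6" "657 -225 19 6"; python3 -c "
from h import *
cap('scene','s2.png')"
```

```text
t 5.4 pos [ 0.4686 -0.2732  0.1595] jaw 6.4 w 0.498 F [ 1.8 -0.5 -2.1]
565 -250 160 6 turn [0.    0.    0.004] deg 0.0 shift [ 0.031  0.246 -0.001] rows>= 2.0
657 -225 110 6 turn [0. 0. 0.] deg 0.0 shift [0.038 0.235 0.125] rows>= 3.0
657 -225 19 6 turn [0. 0. 0.] deg 0.0 shift [0.    0.    0.227] rows>= 2.0
```

View pics/s2.png

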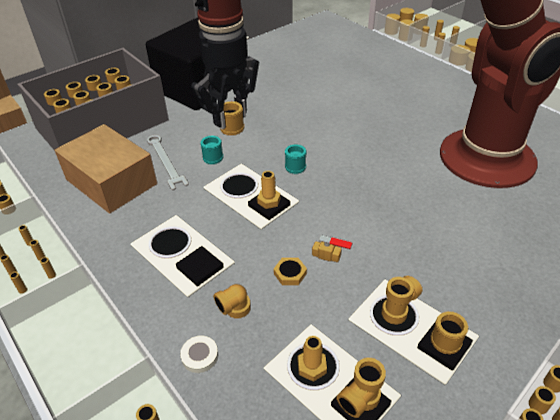

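Call:
play_rows(motion=[[0,0,0,0.03,0.25,0,0],[0,0,0,0.03,0.25,0,0],[0,0,0,0.065,0.48,0,0],[0,0,0,0.065,0.48,0,0],[0,0,0,0.065,0.48,0,0]])

```text
time_s: 5.95
position: [0.6634, -0.2197, 0.1562]
orientation: [0.001, 0.663, 0.749, 0.003]
contact_force: [-1.0, 1.1, -2.0]
gripper_width: 0.498
```

```bash
python3 p.py "657 -226 60 6" "657 -226 20 6"
```

```text
t 5.95 pos [ 0.6634 -0.2197  0.1562] jaw 6.9 w 0.498 F [-1.   1.1 -2. ]
657 -226 60 6 turn [ 0.004 -0.002  0.01 ] deg 1.0 shift [-0.015 -0.019  0.24 ] rows>= 2.0
657 -226 20 6 turn [0. 0. 0.] deg 0.0 shift [0.  0.  0.1] rows>= 1.0
```

Call:
play_rows(motion=[[0,0,0,0,0,0.12,0],[0,0,0,0,0,0.2,0],[0,0,0,0,0,0.2,0],[0,0,0,0,0,0.2,0],[0,0,0,0,0,0.2,0]])

```text
time_s: 6.45
position: [0.6584, -0.2275, 0.0802]
orientation: [0.002, 0.667, 0.745, 0.001]
contact_force: [-0.2, 0.4, -1.6]
gripper_width: 0.502
```

```bash
python3 p.py "657 -226 21 6"
```

```text
t 6.45 pos [ 0.6584 -0.2275  0.0802] jaw 6.3 w 0.502 F [-0.2  0.4 -1.6]
657 -226 21 6 turn [0.003 0.002 0.004] deg 0.0 shift [ 0.004 -0.004  0.148] rows>= 2.0
```

Call:
play_rows(motion=[[0,0,0,0.004,-0.003,0.07,0],[0,0,0,0.004,-0.003,0.12,0],[0,0,0,0.004,-0.003,0.147,0],[0,0,0,0.004,-0.003,0.15,0],[0,0,0,0.004,-0.003,0.15,0]])

```text
time_s: 6.95
position: [0.6567, -0.2256, 0.0191]
orientation: [0.002, 0.667, 0.745, 0.001]
contact_force: [0.5, 0.2, -1.4]
gripper_width: 0.501
```

Call:
play_rows(motion=[[0,0,0,0,0,0,0.9],[0,0,0,0,0,0,0.9],[0,0,0,0,0,0,0.9],[0,0,0,0,0,0,0.9],[0,0,0,0,0,0,0.9]])

```text
time_s: 7.45
position: [0.6557, -0.2249, 0.0175]
orientation: [0.0, 0.667, 0.745, 0.0]
contact_force: [-0.3, 0.3, -0.9]
gripper_width: 0.896
```

Call:
play_rows(motion=[[0,0,0,0,0,-0.1,0.9],[0,0,0,0,0,-0.2,0.9],[0,0,0,0,0,-0.3,0.9],[0,0,0,0,0,-0.4,0.9],[0,0,0,0,0,-0.45,0.9]])

```text
time_s: 7.95
position: [0.6571, -0.2259, 0.2021]
orientation: [0.003, 0.667, 0.745, 0.001]
contact_force: [-0.2, -0.7, 0.8]
gripper_width: 0.901
```

```bash
python3 p.py "645 -50 200 6" "626 100 200 6" "626 129 120 6" "626 129 34 6"
python3 - <<'E'
from h import *
d=cap('wrist','w2.png'); w=cloud(d)
D=np.hypot(w[...,0]-.657,w[...,1]+.225)
Q=w[(w[...,2]>.045)&(w[...,2]<.06)&(D<.04)]
print(len(Q),cv2.minEnclosingCircle((Q[:,:2]*1000).astype(np.float32)),np.percentile(Q[:,2],[5,50,95]))
E
```

```text
t 7.95 pos [ 0.6571 -0.2259  0.2021] jaw 6.4 w 0.901 F [-0.2 -0.7  0.8]
645 -50 200 6 turn [0.004 0.002 0.004] deg 1.0 shift [0.44  0.019 0.004] rows>= 4.0
626 100 200 6 turn [0. 0. 0.] deg 0.0 shift [ 0.378 -0.008  0.   ] rows>= 4.0
626 129 120 6 turn [0. 0. 0.] deg 0.0 shift [0.072 0.008 0.2  ] rows>= 2.0
626 129 34 6 turn [0. 0. 0.] deg 0.0 shift [0.    0.    0.215] rows>= 2.0
827 ((655.5423583984375, -222.35984802246094), 22.711301803588867) [0.04749285 0.0510173  0.0521991 ]
```

View pics/w2.png

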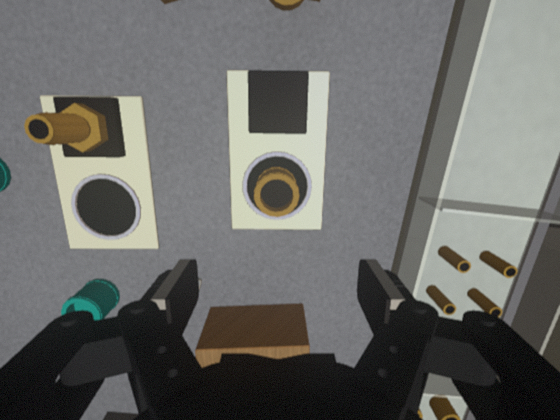

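The coupling stands in the spare dish, at about (277,190) in the picture and (656,-222) mm in the world. Next is the tail.

Call:
play_rows(motion=[[0,0,0,0.44,0.02,0,0.9],[0,0,0,0.44,0.02,0,0.9],[0,0,0,0.44,0.02,0,0.9],[0,0,0,0.44,0.02,0,0.9],[0,0,0,0.44,0.02,0,0.9]])

```text
time_s: 8.5
position: [0.6439, -0.0408, 0.1962]
orientation: [-0.003, 0.663, 0.749, 0.001]
contact_force: [-0.0, -0.1, -0.5]
gripper_width: 0.901
```

Call:
play_rows(motion=[[0,0,0,0.38,-0.01,0,0.9],[0,0,0,0.38,-0.01,0,0.9],[0,0,0,0.38,-0.01,0,0.9],[0,0,0,0.38,-0.01,0,0.9],[0,0,0,0.38,-0.01,0,0.9]])

```text
time_s: 9.0
position: [0.6228, 0.1027, 0.1966]
orientation: [-0.0, 0.666, 0.746, -0.001]
contact_force: [-1.2, -1.0, 0.2]
gripper_width: 0.9
```

```bash
python3 - <<'E'
from h import *
d=cap('wrist','w3.png'); w=cloud(d)
D=np.hypot(w[...,0]-.626,w[...,1]-.129)
Q=w[(w[...,2]>.06)&(w[...,2]<.08)&(D<.04)]
print(len(Q),cv2.minEnclosingCircle((Q[:,:2]*1000).astype(np.float32)))
D=np.hypot(w[...,0]-.464,w[...,1]-.145)
Q=w[(w[...,2]>.065)&(w[...,2]<.09)&(D<.04)]
print('tee',len(Q),cv2.minEnclosingCircle((Q[:,:2]*1000).astype(np.float32)))
E
python3 p.py "626 129 120 6" "626 129 34 6"
```

```text
685 ((624.5894775390625, 132.27886962890625), 13.553359985351562)
tee 1375 ((461.79498291015625, 147.09927368164062), 20.499364852905273)
t 9.05 pos [0.6232 0.0999 0.1969] jaw 6.3 w 0.9 F [-0.8  0.1 -0.5]
626 129 120 6 turn [-0.     0.001  0.003] deg 0.0 shift [0.072 0.015 0.192] rows>= 2.0
626 129 34 6 turn [0. 0. 0.] deg 0.0 shift [0.    0.    0.215] rows>= 2.0
```

View pics/w3.png

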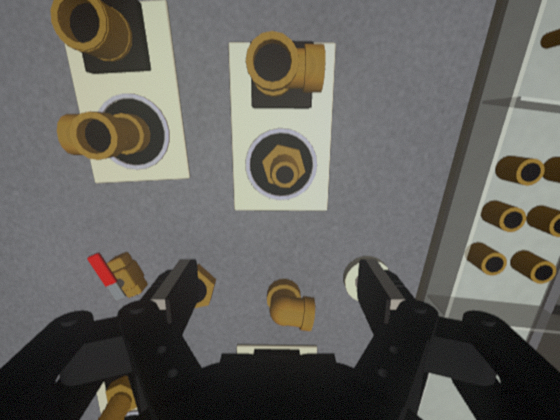

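The tail at (285,172) is clear for jaws opening along x. The sample tee stands at (285,65), outside the finger sweep.

Call:
play_rows(motion=[[0,0,0,0.074,0.013,0.1,0.9],[0,0,0,0.074,0.013,0.19,0.9],[0,0,0,0.074,0.013,0.19,0.9],[0,0,0,0.074,0.013,0.19,0.9],[0,0,0,0.074,0.013,0.19,0.9]])

```text
time_s: 9.55
position: [0.6272, 0.1287, 0.1237]
orientation: [0.002, 0.668, 0.744, 0.001]
contact_force: [0.3, -0.2, 0.7]
gripper_width: 0.898
```

Call:
play_rows(motion=[[0,0,0,0,0,0.1,0.9],[0,0,0,0,0,0.215,0.9],[0,0,0,0,0,0.215,0.9],[0,0,0,0,0,0.215,0.9],[0,0,0,0,0,0.215,0]])

```text
time_s: 10.05
position: [0.6279, 0.1311, 0.0389]
orientation: [0.002, 0.667, 0.745, 0.002]
contact_force: [0.6, 0.2, 0.1]
gripper_width: 0.752
```

Call:
play_rows(motion=[[0,0,0,0,0,0,0],[0,0,0,0,0,0,0],[0,0,0,0,0,0,0],[0,0,0,0,0,0,0],[0,0,0,0,0,0,0]])

```text
time_s: 10.55
position: [0.6261, 0.1317, 0.0372]
orientation: [0.001, 0.667, 0.745, 0.001]
contact_force: [-0.9, -0.6, 6.3]
gripper_width: 0.299
```

Call:
play_rows(motion=[[0,0,0,0,0,0,0],[0,0,0,0,0,-0.05,0],[0,0,0,0,0,-0.15,0],[0,0,0,0,0,-0.25,0],[0,0,0,0,0,-0.37,0]])

```text
time_s: 11.05
position: [0.6236, 0.1315, 0.1833]
orientation: [-0.001, 0.667, 0.745, -0.002]
contact_force: [0.7, 0.0, -2.4]
gripper_width: 0.296
```

```bash
python3 p.py "590 -20 210 6" "520 -150 210 6" "466 -270 190 6" "466 -271 90 6" "466 -271 34 6"
```

```text
t 11.05 pos [0.6236 0.1315 0.1833] jaw 6.4 w 0.296 F [ 0.7  0.  -2.4]
590 -20 210 6 turn [-0.003  0.     0.004] deg 0.0 shift [-0.367 -0.126 -0.066] rows>= 4.0
520 -150 210 6 turn [0. 0. 0.] deg 0.0 shift [-0.305 -0.208  0.   ] rows>= 3.0
466 -270 190 6 turn [0. 0. 0.] deg 0.0 shift [-0.284 -0.166  0.05 ] rows>= 3.0
466 -271 90 6 turn [0. 0. 0.] deg 0.0 shift [-0.002 -0.     0.25 ] rows>= 3.0
466 -271 34 6 turn [0. 0. 0.] deg 0.0 shift [0.   0.   0.14] rows>= 2.0
```

Call:
play_rows(motion=[[0,0,0,-0.1,-0.03,-0.06,0],[0,0,0,-0.2,-0.07,-0.06,0],[0,0,0,-0.3,-0.1,-0.06,0],[0,0,0,-0.37,-0.13,-0.06,0],[0,0,0,-0.37,-0.13,-0.06,0]])

```text
time_s: 11.55
position: [0.5876, -0.029, 0.2078]
orientation: [0.001, 0.671, 0.742, -0.002]
contact_force: [-0.0, -0.4, -1.4]
gripper_width: 0.304
```

Call:
play_rows(motion=[[0,0,0,-0.1,-0.07,0,0],[0,0,0,-0.2,-0.14,0,0],[0,0,0,-0.3,-0.2,0,0],[0,0,0,-0.4,-0.27,0,0],[0,0,0,-0.4,-0.27,0,0]])

```text
time_s: 12.05
position: [0.4951, -0.2009, 0.208]
orientation: [0.001, 0.672, 0.741, -0.003]
contact_force: [-0.2, -1.2, -2.7]
gripper_width: 0.305
```

```bash
python3 p.py "466 -271 190 6" "466 -271 90 6" "466 -271 38 6"
```

```text
t 12.05 pos [ 0.4951 -0.2009  0.208 ] jaw 5.6 w 0.305 F [-0.2 -1.2 -2.7]
466 -271 190 6 turn [-0.002  0.003 -0.005] deg 1.0 shift [-0.167 -0.089  0.046] rows>= 2.0
466 -271 90 6 turn [0. 0. 0.] deg 0.0 shift [0.   0.   0.25] rows>= 2.0
466 -271 38 6 turn [0. 0. 0.] deg 0.0 shift [0.   0.   0.13] rows>= 2.0
```

Call:
play_rows(motion=[[0,0,0,-0.1,-0.05,0.04,0],[0,0,0,-0.17,-0.09,0.1,0],[0,0,0,-0.17,-0.09,0.2,0],[0,0,0,-0.17,-0.09,0.2,0],[0,0,0,-0.17,-0.09,0.2,0]])

```text
time_s: 12.55
position: [0.4725, -0.2624, 0.1272]
orientation: [-0.001, 0.666, 0.746, 0.0]
contact_force: [0.6, -0.4, -1.1]
gripper_width: 0.302
```

```bash
python3 p.py "466 -271 38 6"
```

```text
t 12.55 pos [ 0.4725 -0.2624  0.1272] jaw 6.5 w 0.302 F [ 0.6 -0.4 -1.1]
466 -271 38 6 turn [-0.001 -0.001  0.005] deg 0.0 shift [-0.02  -0.018  0.223] rows>= 2.0
```

Call:
play_rows(motion=[[0,0,0,-0.02,-0.018,0.1,0],[0,0,0,-0.02,-0.018,0.16,0],[0,0,0,-0.02,-0.018,0.2,0],[0,0,0,-0.02,-0.018,0.2,0],[0,0,0,-0.02,-0.018,0.2,0]])

```text
time_s: 13.05
position: [0.4676, -0.2724, 0.049]
orientation: [0.002, 0.666, 0.746, 0.001]
contact_force: [1.3, 0.1, -1.8]
gripper_width: 0.302
```

```bash
python3 p.py "466 -271 38 6"
```

```text
t 13.05 pos [ 0.4676 -0.2724  0.049 ] jaw 6.5 w 0.302 F [ 1.3  0.1 -1.8]
466 -271 38 6 turn [0.002 0.001 0.005] deg 1.0 shift [ 0.004 -0.004  0.027] rows>= 1.0
```

Call:
play_rows(motion=[[0,0,0,0,0,0.015,0],[0,0,0,0,0,0.027,0],[0,0,0,0,0,0.03,0],[0,0,0,0,0,0.03,0],[0,0,0,0,0,0.03,0]])

```text
time_s: 13.55
position: [0.4668, -0.2729, 0.0371]
orientation: [0.001, 0.667, 0.745, 0.001]
contact_force: [-0.9, 1.4, 8.5]
gripper_width: 0.301
```

Call:
play_rows(motion=[[0,0,0,0,0,0,0.8],[0,0,0,0,0,0,0.8],[0,0,0,0,0,0,0.8],[0,0,0,0,0,0,0.8],[0,0,0,0,0,0,0.8]])

```text
time_s: 14.05
position: [0.4656, -0.2726, 0.0352]
orientation: [-0.0, 0.667, 0.745, -0.0]
contact_force: [-0.5, -0.3, -0.1]
gripper_width: 0.801
```

Call:
play_rows(motion=[[0,0,0,0,0,-0.1,0.8],[0,0,0,0,0,-0.2,0.8],[0,0,0,0,0,-0.3,0.8],[0,0,0,0,0,-0.4,0.8],[0,0,0,0,0,-0.42,0.8]])

```text
time_s: 14.55
position: [0.4678, -0.2745, 0.208]
orientation: [0.005, 0.667, 0.745, 0.001]
contact_force: [-0.6, 0.2, 0.4]
gripper_width: 0.8
```

```bash
python3 p.py "500 -90 215 38" "490 80 215 70" "463 144 150 102" "463 144 50 102"
python3 - <<'E'
from h import *
d=cap('wrist','w4.png'); w=cloud(d)
D=np.hypot(w[...,0]-.466,w[...,1]+.271)
Q=w[(w[...,2]>.06)&(w[...,2]<.08)&(D<.04)]
print(len(Q),cv2.minEnclosingCircle((Q[:,:2]*1000).astype(np.float32)),np.percentile(Q[:,2],[5,95]))
E
```

```text
t 14.55 pos [ 0.4678 -0.2745  0.208 ] jaw 6.4 w 0.8 F [-0.6  0.2  0.4]
500 -90 215 38 turn [ 0.004  0.005 -0.352] deg 32.0 shift [ 0.449  0.131 -0.019] rows>= 4.0
490 80 215 70 turn [ 0.     0.    -0.356] deg 32.0 shift [0.35  0.242 0.   ] rows>= 4.0
463 144 150 102 turn [ 0.     0.    -0.356] deg 32.0 shift [0.118 0.127 0.163] rows>= 4.0
463 144 50 102 turn [0. 0. 0.] deg 0.0 shift [0.   0.   0.25] rows>= 2.0
601 ((465.52777099609375, -272.2496643066406), 13.522653579711914) [0.06230281 0.0725179 ]
```

View pics/w4.png

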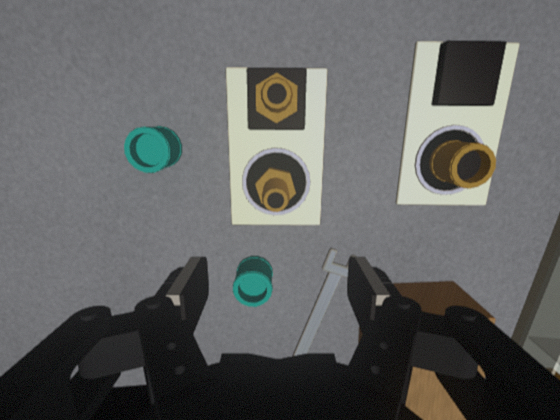

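The tail stands in its own dish at (276,188). Moving on to the tee.

Call:
play_rows(motion=[[0,0,-0.35,0.45,0.13,-0.02,0.72],[0,0,-0.35,0.45,0.13,-0.02,0.72],[0,0,-0.35,0.45,0.13,-0.02,0.72],[0,0,-0.35,0.45,0.13,-0.02,0.72],[0,0,-0.35,0.45,0.13,-0.02,0.72]])

```text
time_s: 15.1
position: [0.4977, -0.0801, 0.2096]
orientation: [-0.002, 0.433, 0.901, 0.002]
contact_force: [-0.6, 0.3, -1.1]
gripper_width: 0.716
```

Call:
play_rows(motion=[[0,0,-0.36,0.35,0.24,0,0.72],[0,0,-0.36,0.35,0.24,0,0.72],[0,0,-0.36,0.35,0.24,0,0.72],[0,0,-0.36,0.35,0.24,0,0.72],[0,0,-0.36,0.35,0.24,0,0.72]])

```text
time_s: 15.6
position: [0.486, 0.0852, 0.2098]
orientation: [-0.002, 0.168, 0.986, 0.001]
contact_force: [0.5, -0.7, -0.2]
gripper_width: 0.72
```

Call:
play_rows(motion=[[0,0,-0.36,0.12,0.13,0.1,0.72],[0,0,-0.36,0.12,0.13,0.1,0.72],[0,0,-0.36,0.12,0.13,0.1,0.72],[0,0,-0.36,0.12,0.13,0.1,0.72],[0,0,-0.36,0.12,0.13,0.1,0.72]])

```text
time_s: 16.1
position: [0.4595, 0.1442, 0.1702]
orientation: [-0.001, -0.108, 0.994, -0.001]
contact_force: [0.6, -0.2, -0.2]
gripper_width: 0.721
```

```bash
python3 - <<'E'
from h import *
d=cap('wrist','w5.png'); w=cloud(d)
D=np.hypot(w[...,0]-.463,w[...,1]-.145)
Q=w[(w[...,2]>.065)&(w[...,2]<.09)&(D<.04)]
c,r=cv2.minEnclosingCircle((Q[:,:2]*1000).astype(np.float32)); print(len(Q),c,r)
c=np.array(c)/1000; E=w[...,:2]-c; r=np.hypot(E[...,0],E[...,1])
m=(r>.025)&(r<.05)&(w[...,2]>.045)&(w[...,2]<.065); b=E[m].mean(0); print(m.sum(),b,np.rad2deg(np.arctan2(b[1],b[0])))
E
python3 p.py "463 145 110 102" "463 145 50 102"
```

```text
1091 (461.2221374511719, 145.7709503173828) 20.113388061523438
913 [-0.03376069 -0.00398967] -173.26032623138815
t 16.15 pos [0.4597 0.1444 0.1704] jaw 102.3 w 0.718 F [-0.5  0.5 -0.4]
463 145 110 102 turn [-0.001 -0.001  0.003] deg 0.0 shift [-0.009 -0.     0.151] rows>= 2.0
463 145 50 102 turn [0. 0. 0.] deg 0.0 shift [0.   0.   0.15] rows>= 2.0
```

View pics/w5.png

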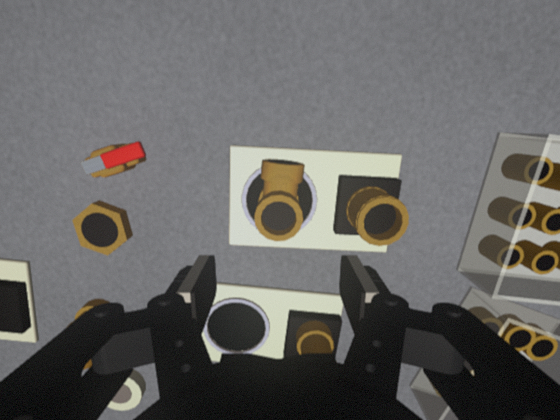

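The tee is at (278,215) with its branch toward -x, perpendicular to the jaws. The sample coupling at (380,218) is clear of the finger. Going down.

Call:
play_rows(motion=[[0,0,0.02,-0.006,0.003,0.1,0.72],[0,0,0.02,-0.006,0.003,0.18,0.72],[0,0,0.02,-0.006,0.003,0.25,0.72],[0,0,0.02,-0.006,0.003,0.3,0.72],[0,0,0.02,-0.006,0.003,0.3,0.72]])

```text
time_s: 16.65
position: [0.4601, 0.1463, 0.0488]
orientation: [-0.003, -0.092, 0.996, -0.001]
contact_force: [-0.1, 0.6, 0.3]
gripper_width: 0.717
```

Call:
play_rows(motion=[[0,0,0,0,0,0,0],[0,0,0,0,0,0,0],[0,0,0,0,0,0,0],[0,0,0,0,0,0,0],[0,0,0,0,0,0,0]])

```text
time_s: 17.15
position: [0.4627, 0.148, 0.0523]
orientation: [0.001, -0.094, 0.996, -0.0]
contact_force: [-0.0, -2.5, 5.1]
gripper_width: 0.444
```

Call:
play_rows(motion=[[0,0,0,0,0,0,0],[0,0,0,0,0,-0.05,0],[0,0,0,0,0,-0.13,0],[0,0,0,0,0,-0.23,0],[0,0,0,0,0,-0.35,0]])

```text
time_s: 17.65
position: [0.4598, 0.1483, 0.1912]
orientation: [-0.002, -0.095, 0.995, -0.0]
contact_force: [1.2, 0.1, -2.3]
gripper_width: 0.451
```

```bash
python3 p.py "550 135 200 100" "623 128 160 100" "623 128 50 100"
```

```text
t 17.65 pos [0.4598 0.1483 0.1912] jaw 100.9 w 0.451 F [ 1.2  0.1 -2.3]
550 135 200 100 turn [-0.    -0.003  0.01 ] deg 1.0 shift [-0.215 -0.075 -0.023] rows>= 2.0
623 128 160 100 turn [0. 0. 0.] deg 0.0 shift [-0.177 -0.049  0.1  ] rows>= 2.0
623 128 50 100 turn [0. 0. 0.] deg 0.0 shift [0.    0.    0.275] rows>= 3.0
```

Call:
play_rows(motion=[[0,0,0,-0.1,-0.03,-0.02,0],[0,0,0,-0.2,-0.06,-0.02,0],[0,0,0,-0.3,-0.09,0,0],[0,0,0,-0.395,-0.125,0,0],[0,0,0,-0.395,-0.125,0,0]])

```text
time_s: 18.15
position: [0.6306, 0.1263, 0.1892]
orientation: [0.001, -0.093, 0.996, -0.001]
contact_force: [-0.7, -1.4, -2.5]
gripper_width: 0.447
```

Call:
play_rows(motion=[[0,0,0,0,0,0.1,0],[0,0,0,0,0,0.2,0],[0,0,0,0,0,0.2,0],[0,0,0,0,0,0.2,0],[0,0,0,0,0,0.2,0]])

```text
time_s: 18.65
position: [0.6278, 0.1298, 0.1137]
orientation: [0.002, -0.095, 0.995, 0.0]
contact_force: [0.1, -0.3, -3.2]
gripper_width: 0.448
```

```bash
python3 p.py "623 129 53 101"; python3 -c "
from h import *
cap('scene','s3.png')"
```

```text
t 18.65 pos [0.6278 0.1298 0.1137] jaw 100.9 w 0.448 F [ 0.1 -0.3 -3.2]
623 129 53 101 turn [ 0.     0.003 -0.001] deg 0.0 shift [0.013 0.    0.152] rows>= 2.0
```

View pics/s3.png

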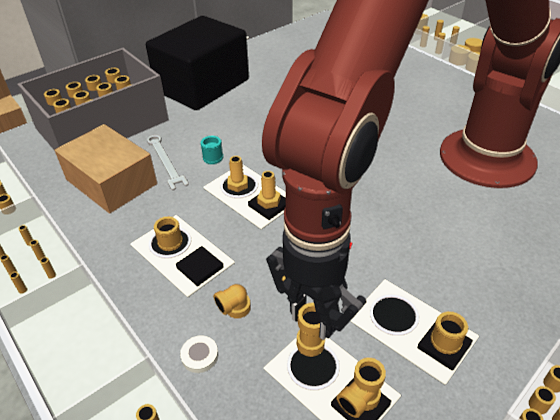

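The tee hangs upright at (311,330) over the tee dish. Lowering.

Call:
play_rows(motion=[[0,0,0,0.012,0,0.06,0],[0,0,0,0.012,0,0.1,0],[0,0,0,0.012,0,0.13,0],[0,0,0,0.012,0,0.145,0],[0,0,0,0.012,0,0.15,0]])

```text
time_s: 19.2
position: [0.6227, 0.1283, 0.0524]
orientation: [0.001, -0.095, 0.996, 0.0]
contact_force: [-0.9, -0.6, 5.4]
gripper_width: 0.448
```

```bash
python3 p.py "623 129 51 101"
```

```text
t 19.2 pos [0.6227 0.1283 0.0524] jaw 100.9 w 0.448 F [-0.9 -0.6  5.4]
623 129 51 101 turn [ 0.     0.001 -0.002] deg 0.0 shift [-0.001  0.001  0.003] rows>= 1.0
```

Contact is at 5 N. Releasing only partly, because the sample is next to it, then lifting.

Call:
play_rows(motion=[[0,0,0,0,0,0,0],[0,0,0,0,0,0,0.68],[0,0,0,0,0,0,0.68],[0,0,0,0,0,0,0.68],[0,0,0,0,0,0,0.68]])

```text
time_s: 19.7
position: [0.6219, 0.1282, 0.0517]
orientation: [0.0, -0.095, 0.996, 0.0]
contact_force: [0.2, -1.2, -0.2]
gripper_width: 0.681
```

Call:
play_rows(motion=[[0,0,0,0,0,-0.05,0.68],[0,0,0,0,0,-0.15,0.68],[0,0,0,0,0,-0.25,0.68],[0,0,0,0,0,-0.37,0.68],[0,0,0,0,0,-0.39,0.68]])

```text
time_s: 20.2
position: [0.6254, 0.1291, 0.2144]
orientation: [0.007, -0.095, 0.995, 0.001]
contact_force: [0.3, -0.3, 0.8]
gripper_width: 0.682
```

```bash
python3 - <<'E'
from h import *
d=cap('wrist'); w=cloud(d)
D=np.hypot(w[...,0]-.623,w[...,1]-.129)
Q=w[(w[...,2]>.065)&(w[...,2]<.09)&(D<.04)]
print(len(Q),cv2.minEnclosingCircle((Q[:,:2]*1000).astype(np.float32)),np.percentile(Q[:,2],[5,95]))
E
python3 p.py "640 -20 210 65" "655 -180 210 30" "656 -223 140 6" "656 -223 20 6"
```

```text
786 ((621.2152099609375, 127.03345489501953), 19.974834442138672) [0.06718082 0.07633589]
t 20.25 pos [0.6245 0.1288 0.2129] jaw 100.9 w 0.681 F [0.3 0.  0.6]
640 -20 210 65 turn [0.002 0.007 0.398] deg 36.0 shift [ 0.032 -0.373  0.007] rows>= 5.0
655 -180 210 30 turn [0.    0.    0.389] deg 35.0 shift [-0.203 -0.347  0.   ] rows>= 5.0
656 -223 140 6 turn [0.    0.    0.267] deg 24.0 shift [-0.094 -0.052  0.175] rows>= 3.0
656 -223 20 6 turn [0. 0. 0.] deg 0.0 shift [0.  0.  0.3] rows>= 3.0
```

The tee is in place at (621,127) mm, standing upright. Now for the coupling.

Call:
play_rows(motion=[[0,0,0.4,0.03,-0.37,0,0.9],[0,0,0.4,0.03,-0.37,0,0.9],[0,0,0.4,0.03,-0.37,0,0.9],[0,0,0.4,0.03,-0.37,0,0.9],[0,0,0.4,0.03,-0.37,0,0.9]])

```text
time_s: 20.75
position: [0.6368, -0.0217, 0.2056]
orientation: [-0.001, 0.22, 0.975, -0.001]
contact_force: [0.5, 0.7, -0.2]
gripper_width: 0.901
```

Call:
play_rows(motion=[[0,0,0.39,-0.2,-0.35,0,0.9],[0,0,0.39,-0.2,-0.35,0,0.9],[0,0,0.39,-0.2,-0.35,0,0.9],[0,0,0.39,-0.2,-0.35,0,0.9],[0,0,0.39,-0.2,-0.35,0,0.9]])

```text
time_s: 21.25
position: [0.6499, -0.1817, 0.2058]
orientation: [-0.001, 0.502, 0.865, -0.001]
contact_force: [0.6, 0.6, -0.5]
gripper_width: 0.899
```

Call:
play_rows(motion=[[0,0,0.27,-0.095,-0.05,0.17,0.9],[0,0,0.27,-0.095,-0.05,0.17,0.9],[0,0,0.27,-0.095,-0.05,0.17,0.9],[0,0,0.27,-0.095,-0.05,0.17,0.9],[0,0,0.27,-0.095,-0.05,0.17,0.9]])

```text
time_s: 21.75
position: [0.6534, -0.2192, 0.1391]
orientation: [-0.001, 0.669, 0.743, 0.001]
contact_force: [0.4, 1.0, 0.4]
gripper_width: 0.9
```

```bash
python3 p.py "656 -223 20 6"
```

```text
t 21.75 pos [ 0.6534 -0.2192  0.1391] jaw 6.0 w 0.9 F [0.4 1.  0.4]
656 -223 20 6 turn [ 0.001 -0.002  0.   ] deg 0.0 shift [-0.011  0.005  0.298] rows>= 3.0
```

Call:
play_rows(motion=[[0,0,0,-0.009,0.005,0.1,0.9],[0,0,0,-0.009,0.005,0.2,0.9],[0,0,0,-0.009,0.005,0.295,0.9],[0,0,0,-0.009,0.005,0.295,0.9],[0,0,0,-0.009,0.005,0.295,0.9]])

```text
time_s: 22.25
position: [0.6555, -0.2253, 0.0222]
orientation: [0.0, 0.671, 0.741, 0.001]
contact_force: [0.7, -0.8, 0.0]
gripper_width: 0.899
```

Call:
play_rows(motion=[[0,0,0,0,0,0,0],[0,0,0,0,0,0,0],[0,0,0,0,0,0,0],[0,0,0,0,0,0,0],[0,0,0,0,0,0,0]])

```text
time_s: 22.75
position: [0.6565, -0.2273, 0.0245]
orientation: [0.002, 0.672, 0.74, 0.001]
contact_force: [0.1, 0.4, 6.6]
gripper_width: 0.496
```

Call:
play_rows(motion=[[0,0,0,0,0,0,0],[0,0,0,0,0,-0.06,0],[0,0,0,0,0,-0.18,0],[0,0,0,0,0,-0.3,0],[0,0,0,0,0,-0.4,0]])

```text
time_s: 23.25
position: [0.6548, -0.2268, 0.1847]
orientation: [0.001, 0.673, 0.74, 0.0]
contact_force: [0.1, -0.0, -2.5]
gripper_width: 0.5
```

```bash
python3 p.py "580 -60 190 6" "500 110 190 6" "464 145 120 8" "464 145 20 8"
```

```text
t 23.25 pos [ 0.6548 -0.2268  0.1847] jaw 5.5 w 0.5 F [ 0.1 -0.  -2.5]
580 -60 190 6 turn [ 0.001  0.001 -0.006] deg 1.0 shift [ 0.433 -0.146 -0.014] rows>= 4.0
500 110 190 6 turn [0. 0. 0.] deg 0.0 shift [ 0.444 -0.154  0.   ] rows>= 4.0
464 145 120 8 turn [ 0.     0.    -0.022] deg 2.0 shift [ 0.096 -0.08   0.175] rows>= 2.0
464 145 20 8 turn [0. 0. 0.] deg 0.0 shift [0.   0.   0.25] rows>= 2.0
```

Call:
play_rows(motion=[[0,0,0,0.11,-0.03,-0.01,0],[0,0,0,0.22,-0.07,-0.01,0],[0,0,0,0.33,-0.11,-0.01,0],[0,0,0,0.43,-0.145,-0.01,0],[0,0,0,0.43,-0.145,-0.01,0]])

```text
time_s: 23.75
position: [0.5778, -0.0514, 0.1851]
orientation: [-0.004, 0.668, 0.744, 0.002]
contact_force: [0.3, -0.2, -1.9]
gripper_width: 0.497
```

Call:
play_rows(motion=[[0,0,0,0.11,-0.04,0,0],[0,0,0,0.22,-0.08,0,0],[0,0,0,0.33,-0.12,0,0],[0,0,0,0.44,-0.16,0,0],[0,0,0,0.44,-0.16,0,0]])

```text
time_s: 24.25
position: [0.4962, 0.117, 0.1851]
orientation: [-0.004, 0.668, 0.745, 0.001]
contact_force: [0.6, -0.3, -2.4]
gripper_width: 0.497
```

```bash
python3 p.py "464 142 80 6"
```

```text
t 24.25 pos [0.4962 0.117  0.1851] jaw 6.2 w 0.497 F [ 0.6 -0.3 -2.4]
464 142 80 6 turn [-0.002 -0.004  0.003] deg 0.0 shift [ 0.069 -0.072  0.263] rows>= 3.0
```

Call:
play_rows(motion=[[0,0,0,0.069,-0.072,0.05,0],[0,0,0,0.069,-0.072,0.15,0],[0,0,0,0.069,-0.072,0.26,0],[0,0,0,0.069,-0.072,0.26,0],[0,0,0,0.069,-0.072,0.26,0]])

```text
time_s: 24.75
position: [0.4692, 0.1322, 0.0818]
orientation: [0.0, 0.673, 0.74, -0.0]
contact_force: [-0.1, 0.2, -1.0]
gripper_width: 0.499
```

```bash
python3 p.py "464 142 24 6"
```

```text
t 24.75 pos [0.4692 0.1322 0.0818] jaw 5.4 w 0.499 F [-0.1  0.2 -1. ]
464 142 24 6 turn [-0.     0.    -0.007] deg 1.0 shift [ 0.026 -0.011  0.145] rows>= 2.0
```

Call:
play_rows(motion=[[0,0,0,0.02,-0.01,0,0],[0,0,0,0.02,-0.01,0.04,0],[0,0,0,0.02,-0.01,0.09,0],[0,0,0,0.02,-0.01,0.09,0],[0,0,0,0.02,-0.01,0.09,0]])

```text
time_s: 25.25
position: [0.4648, 0.1411, 0.0469]
orientation: [0.001, 0.673, 0.74, 0.001]
contact_force: [-0.3, 0.5, -2.0]
gripper_width: 0.498
```

```bash
python3 p.py "464 142 23 6"
```

```text
t 25.25 pos [0.4648 0.1411 0.0469] jaw 5.5 w 0.498 F [-0.3  0.5 -2. ]
464 142 23 6 turn [ 0.002 -0.001 -0.006] deg 1.0 shift [ 0.002 -0.002  0.06 ] rows>= 1.0
```

Call:
play_rows(motion=[[0,0,0,0.001,-0.002,0.025,0],[0,0,0,0.001,-0.002,0.045,0],[0,0,0,0.001,-0.002,0.058,0],[0,0,0,0.001,-0.002,0.06,0],[0,0,0,0.001,-0.002,0.06,0]])

```text
time_s: 25.75
position: [0.4631, 0.1412, 0.0243]
orientation: [-0.001, 0.673, 0.74, 0.001]
contact_force: [-5.8, 0.4, 27.6]
gripper_width: 0.495
```

Call:
play_rows(motion=[[0,0,0,0,0,0,0],[0,0,0,0,0,0,0.85],[0,0,0,0,0,0,0.85],[0,0,0,0,0,0,0.85],[0,0,0,0,0,0,0.85]])

```text
time_s: 26.25
position: [0.463, 0.1409, 0.0209]
orientation: [-0.0, 0.673, 0.74, -0.0]
contact_force: [0.6, -0.3, -1.1]
gripper_width: 0.848
```

Call:
play_rows(motion=[[0,0,0,0,0,-0.1,0.85],[0,0,0,0,0,-0.2,0.85],[0,0,0,0,0,-0.3,0.85],[0,0,0,0,0,-0.4,0.85],[0,0,0,0,0,-0.45,0.85]])

```text
time_s: 26.75
position: [0.4644, 0.1411, 0.2042]
orientation: [0.001, 0.673, 0.74, 0.002]
contact_force: [0.1, -0.2, -0.6]
gripper_width: 0.848
```

Call:
play_rows(motion=[[0,0,0,-0.5,0,0,0.85],[0,0,0,-0.5,0,0,0.85],[0,0,0,-0.5,0,0,0.85],[0,0,0,-0.5,0,0,0.85],[0,0,0,-0.5,0,0,0.85]])

```text
time_s: 27.25
position: [0.4817, -0.0678, 0.2018]
orientation: [0.003, 0.678, 0.735, -0.002]
contact_force: [-0.1, 1.3, -0.1]
gripper_width: 0.852
```

Run:
```python
from h import *
c={'tee':(.623,.128,.06),'coup':(.464,.145,.045),'tail':(.466,-.271,.06),'valve':(.445,-.026,.03),'elbow':(.635,-.031,.03)}
for n in ('top','scene'):
    d=cap(n,n+'9.png'); w=cloud(d)
    for k,(x,y,z) in c.items():
        Q=w[(w[...,2]>z)&(w[...,2]<.09)&(np.hypot(w[...,0]-x,w[...,1]-y)<.04)]
        if len(Q): 
            zt=np.percentile(Q[:,2],98);T=Q[Q[:,2]>zt-.008]; print(n,k,len(Q),zt.round(3),np.round(cv2.minEnclosingCircle((T[:,:2]*1000).astype(np.float32))[0]))
print(arm.get_state()['position'])
```

```text
top tee 268 0.08 [622. 124.]
top tail 125 0.076 [ 466. -275.]
top valve 178 0.048 [447. -11.]
scene tee 743 0.078 [625. 124.]
scene coup 380 0.054 [465. 143.]
scene tail 137 0.074 [ 470. -275.]
scene valve 263 0.047 [453.  -9.]
scene elbow 458 0.055 [655. -30.]
[ 0.4816743  -0.05965464  0.20094927]
```

View pics/top9.png

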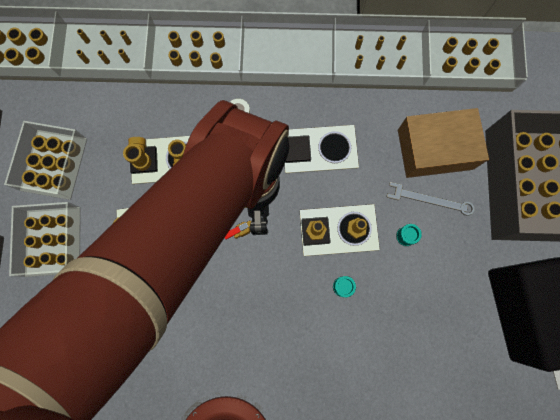

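View pics/scene9.png

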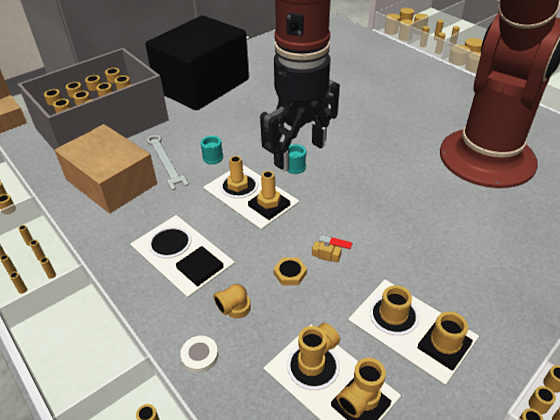

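All three fittings stand in their own dishes: tail (237,180), tee (312,355) and coupling (395,310). The spare dish (169,241) is empty, and the elbow, nut and valve sit where they did in the first picture. Handing in.

```bash
python3 -c "
from cell import arm
print(arm.get_state()['joint_velocities']); print(arm.close_job())"
```

```text
[-0.05337542 -0.00047615 -0.0509146   0.0059817  -0.00864474  0.00451249
 -0.00013727]
the job is handed in; nothing more can be done
None
```

I handed the job in at about 27 s. The coupling was parked in the spare dish, the tail went to its own tray, then the tee to its own, and last the coupling from the spare dish to its own.

**Positions:** In the final depth pictures the three fittings stand within about 5 mm of their dish centres (limit 15 mm). Their tops are at the expected heights, with tops and heights as below:

| Fitting | Measured position (mm) | Dish centre (mm) | Top height (mm) |
|---|---|---|---|
| Tee | 622–625, 124 | 623, 128 | 78–80 |
| Coupling | 465, 143 | 464, 145 | 54 |
| Tail | 466–470, -275 | 466, -271 | 74–76 |

**Scene:** The pictures show the spare dish empty and the gripper about 0.2 m above the work surface, touching nothing. In the final scene view the elbow, valve and nut look unmoved against the first picture.

**Checks that were weak:**
- **Coupling:** the arm hid it from the final top view, so its place rests on the scene camera alone. Its last set-down also pressed at 28 N, below the force limits.
- **Measurements:** the cameras differed by 2–5 mm. The tee and coupling tray positions needed a second fit because the first was spoiled by neighbouring objects.

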